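# Turn the letter opener handle-first in the pen tray

### The job

The letter opener lies on the reception desk with its blade pointing to the guest's side, which is the far side of the desk from the robot. Turn it end for end and lay it flat in the wide channel of the mahogany pen tray, handle towards the guest's side and blade towards the robot; do not drop it in. Leave the reading glass with the same kind of handle where it lies.

Things in the scene. Friction and masses are not known exactly. Their poses are not given: they have to be found in the camera images.
- opener: Letter opener flat on the desk, 210 mm long, 70 g: straight dark wooden handle 90 long, 20 wide, 20 high (last 8 mm a brass collar), then a narrow steel blade 120 long, 16 wide, 4 thick, level with the underside. Origin: underside of the handle, 65 mm from its butt, 25 mm from the blade, near the balance point, good to grip across. x to the tip, at the start within 25 degrees of world +x; z up.
- opener_tip (a point): Tip of the letter opener's blade: 145 mm along +x from the opener's origin, 2 mm above its underside. Axes as the opener's.
- tray_bed (a point): Centre of the wide channel's floor (its upper face, 6 mm above the desk) in the fixed mahogany pen tray (grey felt floor), 270 by 141 mm outside. Wide channel 260 mm long (x), 96 wide (y); walls 5 thick, 8 high above the floor. A 30 mm narrow channel on its +y side holds a black pen 10 mm thick. x along the tray to the guest's side, away from the robot, within 20 degrees of world +x; z up.
- reading_glass: Reading glass, to be left alone: the opener's twin in handle and collar, but with a round brass-rimmed lens 82 mm across, 8 mm thick, instead of the blade; 191 mm long, 140 g. It and the opener may lie in each other's place. Origin on the underside of the handle, 65 mm from its butt; x to the lens, whose centre is 85 mm along +x; z up.
There are look-alikes about, which are no part of the job. What is meant by the opener is not blue or green, and is the larger of those in its own colour.

How it is judged:
By the outcome, as a careful person would: the job done as asked, in the order asked, and still so for the second after the job is handed in, with the robot touching nothing.
It also fails if it takes over 32 s, if anything falls off the work surface, if the arm or the gripper's body presses on something with over 40 N, if the wrist force passes 120 N, or if a joint passes its speed limit or range.

### The arm

A 7-joint arm with a two-finger parallel gripper is mounted at the origin on the work surface. World frame = base frame: x ahead of the robot, y to its left, z up, the work surface at z = 0. Lengths are in m, angles in rad, forces in N, time in s.
With the tool pointing down it reaches from about 0.4 to 0.875 m from the base axis. Payload 4.4 kg.
Tool frame: the origin (TCP) lies on the front face of the gripper's body, between the roots of the fingers; the fingertips stand 73 mm ahead of it and the grasp point (between the pads) lies 54 mm ahead of it; z points along the fingers, y is the line along which they close (so a half turn about z gives the same grasp; the last joint's range is limited). The gripper opens to 85 mm and grips with 20 to 120 N. Pads are 22 mm wide; open, the fingers measure 114 mm over their backs; the gripper's body (76 mm by 85 mm) begins 54 mm behind the grasp point. The pads swing forward as they close: fully open they stand 13 mm farther back than shut.
Start: joints at [1.263, 0.628, 0.038, 1.517, -0.027, 0.996, -0.02], TCP at [0.156, -0.631, 0.304] pointing down, gripper open.
Joint ranges: [-3.06, 3.06], [-0.37, 2.12], [-1.25, 1.32], [0.18, 2.47], [-1.1, 4.24], [0.23, 1.98], [-2.94, 2.94]. Speed limits (rad/s): [2.57, 2.57, 3.14, 3.14, 3.14, 3.14, 3.14].

### API

Orientations are given as a rotation vector (axis times angle).
In Python, from rig import get_state, get_image, get_calibration, close_job gives the robot as it stands. The module is installed in compiled form; this text tells all that it offers.
- The arm moves only by the tool send_rows, never from a script. Its argument "plan" is a list of rows, each a list of 6 numbers: the shift along the tool's x, y, z in m, then the turn, a rotation vector about the tool's x, y, z in rad. In form: [[x, y, z, rx, ry, rz], ...]. A call has 1 to 5 rows; each row shifts and turns the commanded pose from where the row before left it, along the tool's axes as they then stand; what a row does not reach is not made up. A row lasts 1/8 s, in which the tool goes at most 62.5 mm and 10.7 degrees, less where a joint would pass 70% of its speed; a pose out of reach is approached as far as the arm can. A call is refused whole if a number of a shift passes 0.0625 or a number of a turn 0.188, either way. A call with a gripper value outside its range is refused whole. "fingers" is the finger opening in m, from 0 to 0.0854, set as the call begins (left out, the last holds). The fingers move at their own pace and stop on an object; "squeeze" is the grip in N (left out, the last holds). Time passes only in rows, so rows that do not move let the fingers close. It gives the time, the measured TCP pose, the force, the opening and the grip force at its end, in the units of the state.
- get_state(): the state, without advancing time (a new reading comes with each control period).
- get_image(name): name is "scene" or "top" or "wrist"; returns the picture (400x640x3 uint8, red, green, blue); there is no depth.
- get_calibration(name): a dict with "vfov" (degrees; the focal length in pixels is half the picture's height over the tangent of half this angle, whatever the lens; pixels are square), "cx", "cy" (the principal point, pixels), "view" (4x4, takes a point from world to camera coordinates). Camera axes: x right, y down, z forward; pixel columns grow to the right and rows downward; lengths in m; the calibration is good to about 2 mm. The wrist camera is an equidistant fisheye: a pixel r from the principal point sees the ray r / f radians off the axis. A picture is of the moment at which its call begins: read the wrist's pose just before it. get_calibration takes no time and is no camera call; for the wrist camera it gives the pose at the moment of the call.
- close_job(): hands the job in; it is judged then, once.
The state is a dict: "t": time; "q": joint angles; "qd": joint speeds; "joint_torque": joint torques, N m; "ee_pos": TCP position; "ee_rot": TCP orientation; "ft_force": force on the tool from outside, world axes, zero at the start; "torque": the same for the moment, N m; "width": finger opening in m; "grasp_force": force on a finger pad.
Only numpy, scipy, OpenCV 4.12 (cv2) and the standard library are available. Lean on these libraries where they do the work, as an engineer would, in place of code of your own. Each camera call takes 0.05 s, during which the arm holds its last target. There are 200 camera calls.

## Working session

There is one attempt and no reset: what is moved stays moved. The work goes in short steps, Python scripts to look and compute and a tool call to move; the robot and the scene stay as the last step left them, time stands still between calls to the robot, and variables do not carry over. Pictures are saved under pics/ and viewed, at most 10 in all, crops included, and the job is handed in when it is done.

Besides the shell and the picture viewer there is one more tool, called after ">>>" by a JSON object that holds its "fn" and its "kwargs", one argument or row to a line. send_rows: Moves the arm, as the interface text tells. Its arguments: {"type":"object","properties":{"plan":{"type":"array"},"fingers":{"type":"number"},"squeeze":{"type":"number"}},"required":["plan"]}

```bash
mkdir -p pics; python3 - <<'E'
from rig import *
import cv2
s=get_state();print(s['t'],s['ee_pos'],s['ee_rot'])
for n in("top","scene"):
    cv2.imwrite(f"pics/{n}0.png",get_image(n)[:,:,::-1]);c=get_calibration(n);print(n,c)
E
```

```text
0.0 [ 0.15556952 -0.63059518  0.30296287] [-3.11673647e+00 -3.78686176e-01  3.92676291e-04]
top {'vfov': 52.817293115629276, 'cx': 318.7668565118521, 'cy': 204.51146070388856, 'view': array([[ 3.09392048e-03, -9.99994337e-01,  1.32419171e-03,
        -1.65665689e-01],
       [-9.97330130e-01, -3.18228502e-03, -7.29553617e-02,
         4.37170809e-01],
       [ 7.29591625e-02, -1.09493820e-03, -9.97334328e-01,
         1.31872653e+00],
       [ 0.00000000e+00,  0.00000000e+00,  0.00000000e+00,
         1.00000000e+00]])}
scene {'vfov': 48.04023445399666, 'cx': 319.8664210096521, 'cy': 198.64511079419037, 'view': array([[ 0.5519094 ,  0.83385891, -0.0086794 , -0.10657135],
       [ 0.57006821, -0.38486869, -0.72587763, -0.29101504],
       [-0.60861996,  0.39567083, -0.6877691 ,  1.46918828],
       [ 0.        ,  0.        ,  0.        ,  1.        ]])}
```

View pics/top0.png

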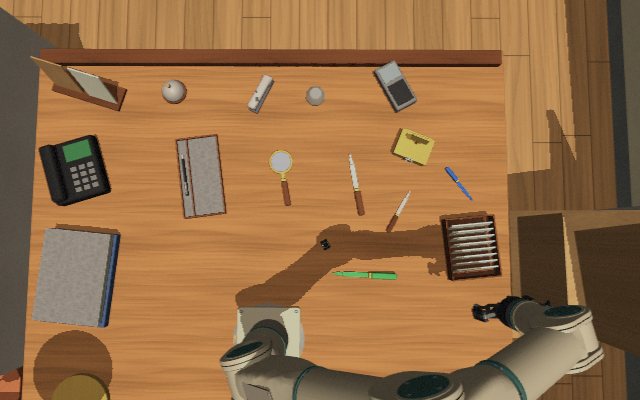

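View pics/scene0.png

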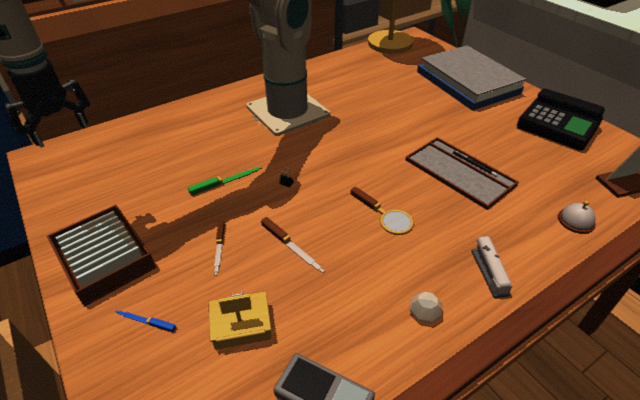

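Top view: opener with butt at about (361,214) and tip at (350,155). The reading glass lens is at (281,161), and the tray is around (177–226, 135–218) with its wide channel on the right. The smaller brown opener at (399,210) and the green and blue ones are look-alikes. Next I measure with masks.

```bash
cat > h.py <<'E'
import numpy as np, cv2
from rig import *
from scipy.spatial.transform import Rotation as R
def ray(c,uv,fish=False):
    f=200/np.tan(np.radians(c['vfov']/2)); d=(np.array(uv,float)-[c['cx'],c['cy']])/f
    if fish:
        r=np.linalg.norm(d); v=np.r_[d/max(r,1e-9)*np.sin(r),np.cos(r)]
    else: v=np.r_[d,1]
    V=np.array(c['view']); return -V[:3,:3].T@V[:3,3], V[:3,:3].T@v
def onz(c,uv,z,fish=False):
    o,d=ray(c,uv,fish); return o+d*(z-o[2])/d[2]
E
python3 - <<'E'
from h import *
im=cv2.imread("pics/top0.png");c=get_calibration("top")
hsv=cv2.cvtColor(im,cv2.COLOR_BGR2HSV)
print(hsv[205,359],hsv[200,357],hsv[170,353],hsv[170,340],hsv[180,210],hsv[195,286])
H,S,V=[hsv[:,:,i].astype(int) for i in range(3)]
def cc(m,box,zs):
    x0,y0,x1,y1=box;k=np.zeros(m.shape,np.uint8);k[y0:y1,x0:x1]=m[y0:y1,x0:x1]
    n,l,st,ce=cv2.connectedComponentsWithStats(k)
    i=1+np.argmax(st[1:,4]);p=np.argwhere(l==i)[:,::-1].astype(np.float32);r=cv2.minAreaRect(p);b=cv2.boxPoints(r)
    print(st[i],r,[onz(c,q,zs).round(3)[:2].tolist() for q in b],onz(c,r[0],zs).round(4))
cc((V<130)&(S>90),(335,180,372,220),.02)
cc((S<90)&(V>100),(335,145,372,192),.004)
cc((S<60)&(V>90),(184,130,232,222),.006)
cc((V<130)|(S<60),(168,128,236,225),.014)
a=im[125:230,165:425];cv2.imwrite("pics/c.png",cv2.resize(a,None,fx=3,fy=3,interpolation=cv2.INTER_CUBIC))
E
```

```text
[ 11 163 130] [ 10 160 123] [ 32  18 201] [ 15 154 191] [ 17  35 151] [ 10 165 130]
[354 191  10  25  88] ((358.9615478515625, 202.8076934814453), (24.71063232421875, 6.6679487228393555), 78.69007110595703) [[0.481, -0.278], [0.486, -0.3], [0.406, -0.316], [0.401, -0.294]] [ 0.4435 -0.2972  0.02  ]
[349 154  10  35 163] ((352.8924560546875, 170.92640686035156), (34.70767593383789, 5.221508979797363), 79.3803482055664) [[0.609, -0.26], [0.612, -0.277], [0.496, -0.298], [0.493, -0.281]] [ 0.5523 -0.2788  0.004 ]
[ 188  136   36   79 2124] ((205.02041625976562, 175.3437957763672), (76.33966064453125, 28.006494522094727), 83.41805267333984) [[0.659, 0.282], [0.67, 0.189], [0.414, 0.154], [0.403, 0.246]] [0.5354 0.2177 0.006 ]
[ 176  134   51   85 3190] ((200.255615234375, 176.0981903076172), (80.87369537353516, 42.94321823120117), 83.36748504638672) [[0.659, 0.322], [0.676, 0.179], [0.406, 0.142], [0.389, 0.283]] [0.5316 0.2313 0.014 ]
```

View pics/c.png

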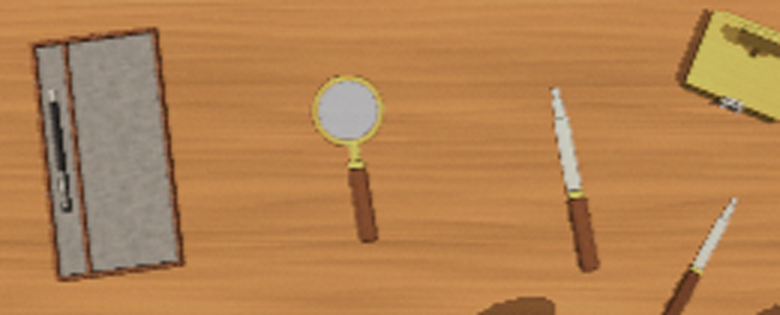

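The crop confirms it: opener origin ≈ (0.468,−0.2935), yaw ≈ 10.5°. The tray is 270×143, which matches the stated size, with yaw ≈ 7.8° and bed ≈ (0.5345,0.216). Next I work out the approach.

```bash
cat >> h.py <<'E'
def go(p,yaw):
    s=get_state();Rc=R.from_rotvec(s['ee_rot']);y=np.radians(yaw)
    T=np.array([[np.cos(y),np.sin(y),0],[np.sin(y),-np.cos(y),0],[0,0,-1]])
    rel=Rc.inv()*R.from_matrix(T)
    m=Rc.as_matrix()
    print('t',s['t'],'pos',s['ee_pos'].round(4),'yaw',np.degrees(np.arctan2(m[1,0],m[0,0])).round(2),'q',np.round(s['q'],2))
    d=np.array(p)-s['ee_pos']
    print('turn',rel.as_rotvec().round(4),'then shift',(T.T@d).round(4),'shift first',(m.T@d).round(4))
E
python3 -c "
from h import *
go([.468,-.2935,.2],10.5)"
```

```text
t 0.1 pos [ 0.1556 -0.6307  0.3031] yaw 13.85 q [ 1.26  0.63  0.04  1.52 -0.03  1.   -0.02]
turn [-0.0017  0.0001  0.0586] then shift [ 0.3686 -0.2746  0.1031] shift first [ 0.3841 -0.2524  0.1035]
```

>>> {"fn": "send_rows", "kwargs": {
  "plan": [
    [0,0,0,-0.0017,0,0.0586],
    [0.041,-0.0305,0.0115,0,0,0],
    [0.041,-0.0305,0.0115,0,0,0],
    [0.041,-0.0305,0.0115,0,0,0],
    [0.041,-0.0305,0.0115,0,0,0]
  ],
  "fingers": 0.06,
  "squeeze": 60
}}

```text
t: 0.72
ee_pos: [0.2956, -0.4799, 0.2571]
ee_rot: [3.127, 0.287, 0.0]
ft_force: [1.4, -1.1, -0.3]
width: 0.0601
grasp_force: 0.0
```

>>> {"fn": "send_rows", "kwargs": {
  "plan": [
    [0.041,-0.0305,0.0115,0,0,0],
    [0.041,-0.0305,0.0115,0,0,0],
    [0.041,-0.0305,0.0115,0,0,0],
    [0.041,-0.0305,0.0115,0,0,0],
    [0.041,-0.0305,0.0115,0,0,0]
  ]
}}

```text
t: 1.35
ee_pos: [0.4694, -0.2928, 0.1994]
ee_rot: [3.127, 0.287, -0.0]
ft_force: [0.7, 0.4, -0.1]
width: 0.0599
grasp_force: 0.0
```

```bash
python3 -c "
from h import *
go([.468,-.2935,.2],10.5)
c=get_calibration('wrist');np.save('cw.npy',c,allow_pickle=True);im=get_image('wrist')[:,:,::-1];cv2.imwrite('pics/w.png',im);print(c)
V=c['view'];f=200/np.tan(np.radians(c['vfov']/2))
for p in [[.468,-.2935,.02],[.6105,-.267,.002],[.404,-.3055,.02]]:
    q=V[:3,:3]@p+V[:3,3];th=np.arctan2(np.hypot(q[0],q[1]),q[2]);print(np.array([c['cx'],c['cy']])+f*th*q[:2]/np.hypot(q[0],q[1]))
"
```

```text
t 1.35 pos [ 0.4694 -0.2928  0.1994] yaw 10.49 q [ 0.46  0.63  0.07  1.89 -0.07  0.62 -0.81]
turn [ 0.0015  0.0002 -0.0002] then shift [-0.0015  0.0004 -0.0006] shift first [-0.0015  0.0004 -0.0006]
{'vfov': 65.70646984690485, 'cx': 316.71980513804925, 'cy': 204.54759397806075, 'view': array([[ 1.83198709e-01, -9.83075855e-01,  3.11040384e-04,
        -3.72100681e-01],
       [-9.45356336e-01, -1.76082760e-01,  2.74401640e-01,
         3.85037753e-01],
       [-2.69702858e-01, -5.05640702e-02, -9.61615122e-01,
         3.90782377e-01],
       [ 0.00000000e+00,  0.00000000e+00,  0.00000000e+00,
         1.00000000e+00]])}
[319.30922788 204.28489124]
[319.32320886  35.35095412]
[319.18244304 272.91560711]
```

View pics/w.png

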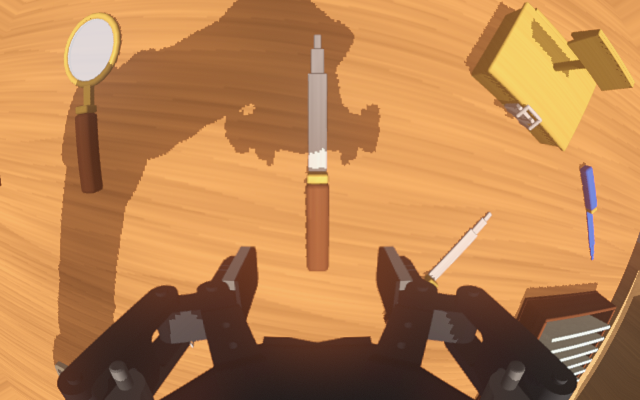

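The wrist view shows the opener tip at (318,35) and butt at (317,271), within 2 px of prediction. The pose is confirmed, so I descend.

>>> {"fn": "send_rows", "kwargs": {
  "plan": [
    [-0.0015,0.0007,0.035,0,0,0],
    [0,0,0.035,0,0,0],
    [0,0,0.03,0,0,0],
    [0,0,0.012,0,0,0],
    [0,0,0.006,0,0,0]
  ],
  "fingers": 0.045
}}

```text
t: 2.02
ee_pos: [0.4671, -0.2954, 0.0816]
ee_rot: [3.127, 0.287, -0.0]
ft_force: [-0.8, -0.5, -0.5]
width: 0.0451
grasp_force: 0.0
```

>>> {"fn": "send_rows", "kwargs": {
  "plan": [
    [0,0,0.002,0,0,0],
    [0,0,0,0,0,0]
  ]
}}

```text
t: 2.28
ee_pos: [0.4676, -0.2956, 0.0807]
ee_rot: [3.126, 0.287, 0.002]
ft_force: [0.1, -0.4, 0.3]
width: 0.0448
grasp_force: 0.0
```

>>> {"fn": "send_rows", "kwargs": {
  "plan": [
    [0,0,0,0,0,0],
    [0,0,0,0,0,0],
    [0,0,0,0,0,0],
    [0,0,0,0,0,0],
    [0,0,0,0,0,0]
  ],
  "fingers": 0.0,
  "squeeze": 60
}}

```text
t: 2.9
ee_pos: [0.4676, -0.2955, 0.0808]
ee_rot: [3.126, 0.287, 0.002]
ft_force: [-1.1, -0.1, 7.2]
width: 0.0183
grasp_force: 59.7
```

>>> {"fn": "send_rows", "kwargs": {
  "plan": [
    [0,0,-0.01,0,0,0],
    [0,0,-0.03,0,0,0],
    [0,0,-0.04,0,0,0],
    [0,0,-0.04,0,0,0],
    [0,0,0,0,0,0]
  ]
}}

```text
t: 3.52
ee_pos: [0.4687, -0.2961, 0.2035]
ee_rot: [3.123, 0.287, 0.009]
ft_force: [0.5, 0.4, -1.1]
width: 0.0183
grasp_force: 58.9
```

```bash
python3 -c "
from h import *
go([.574,.2214,.2],187.8)
c=get_calibration('wrist');im=get_image('wrist')[:,:,::-1];cv2.imwrite('pics/w2.png',im);print(get_state()['width'],get_state()['ft_force'])
"
```

```text
t 3.525 pos [ 0.4687 -0.2961  0.2035] yaw 10.49 q [ 0.46  0.63  0.07  1.89 -0.07  0.62 -0.81]
turn [ 0.0085  0.0094 -3.0946] then shift [-0.1745  0.4984  0.0035] shift first [ 0.1977 -0.4897  0.0015]
0.01807233326016553 [-0.66426261  0.7380688  -1.39106983]
```

View pics/w2.png

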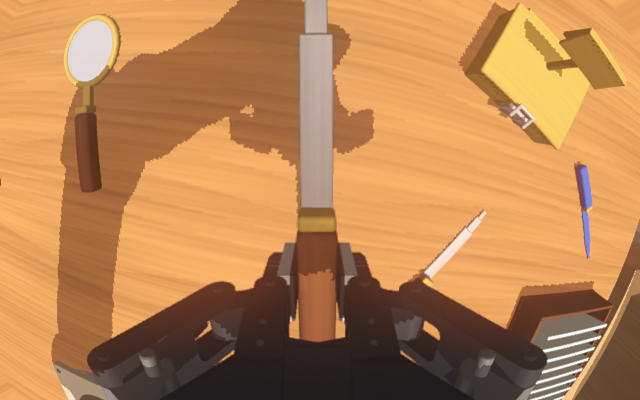

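The opener is held straight along tool x at column 317. Now I carry it over the tray, then turn it.

>>> {"fn": "send_rows", "kwargs": {
  "plan": [
    [0.0198,-0.049,0,0,0,0],
    [0.0198,-0.049,0,0,0,0],
    [0.0198,-0.049,0,0,0,0],
    [0.0198,-0.049,0,0,0,0],
    [0.0198,-0.049,0,0,0,0]
  ]
}}

```text
t: 4.2
ee_pos: [0.5193, -0.0345, 0.1984]
ee_rot: [3.127, 0.287, -0.003]
ft_force: [-0.4, -0.7, -0.9]
width: 0.0183
grasp_force: 59.0
```

>>> {"fn": "send_rows", "kwargs": {
  "plan": [
    [0.0198,-0.049,0,0,0,0],
    [0.0198,-0.049,0,0,0,0],
    [0.0198,-0.049,0,0,0,0],
    [0.0198,-0.049,0,0,0,0],
    [0.0198,-0.049,0,0,0,0]
  ]
}}

```text
t: 4.82
ee_pos: [0.5719, 0.2242, 0.1977]
ee_rot: [3.126, 0.287, -0.004]
ft_force: [0.9, -0.2, -1.0]
width: 0.0183
grasp_force: 59.0
```

>>> {"fn": "send_rows", "kwargs": {
  "plan": [
    [0,0,0,0,0,-0.17],
    [0,0,0,0,0,-0.17],
    [0,0,0,0,0,-0.17],
    [0,0,0,0,0,-0.17],
    [0,0,0,0,0,-0.17]
  ]
}}

```text
t: 5.45
ee_pos: [0.5716, 0.2224, 0.1975]
ee_rot: [2.726, 1.559, -0.006]
ft_force: [0.2, -0.5, -0.8]
width: 0.0181
grasp_force: 59.0
```

>>> {"fn": "send_rows", "kwargs": {
  "plan": [
    [0,0,0,0,0,-0.17],
    [0,0,0,0,0,-0.17],
    [0,0,0,0,0,-0.17],
    [0,0,0,0,0,-0.17],
    [0,0,0,0,0,-0.17]
  ]
}}

```text
t: 6.08
ee_pos: [0.5717, 0.2224, 0.1976]
ee_rot: [-1.841, -2.545, 0.006]
ft_force: [-0.4, -0.3, -0.6]
width: 0.0183
grasp_force: 59.0
```

>>> {"fn": "send_rows", "kwargs": {
  "plan": [
    [0,0,0,0,0,-0.17],
    [0,0,0,0,0,-0.17],
    [0,0,0,0,0,-0.17],
    [0,0,0,0,0,-0.17],
    [0,0,0,0,0,-0.17]
  ]
}}

```text
t: 6.7
ee_pos: [0.5717, 0.2223, 0.1976]
ee_rot: [-0.628, -3.076, 0.004]
ft_force: [-0.8, 0.4, -0.4]
width: 0.0181
grasp_force: 59.0
```

>>> {"fn": "send_rows", "kwargs": {
  "plan": [
    [0,0,0,0,0,-0.17],
    [0,0,0,0,0,-0.17],
    [0,0,0,0,0,-0.17],
    [0,0,0,0,0,-0.034],
    [0,0,0,0,0,0]
  ]
}}

```text
t: 7.32
ee_pos: [0.5722, 0.2225, 0.1984]
ee_rot: [0.209, -3.133, 0.003]
ft_force: [-0.8, 1.4, -0.3]
width: 0.0183
grasp_force: 59.0
```

```bash
python3 -c "
from h import *
go([.574,.2214,.11],187.8);c=get_calibration('wrist')
s=get_state();im=get_image('wrist')[:,:,::-1].copy();m=R.from_rotvec(s['ee_rot']).as_matrix()
V=c['view'];f=200/np.tan(np.radians(c['vfov']/2))
def pj(p):
    q=V[:3,:3]@p+V[:3,3];th=np.arctan2(np.hypot(q[0],q[1]),q[2]);return (np.array([c['cx'],c['cy']])+f*th*q[:2]/np.hypot(q[0],q[1])).round(1)
for x,h in[(25,20),(145,2),(17,20)]: print('opener',x,pj(s['ee_pos']+m@[x/1e3,0,.0808-h/1e3]))
y=np.radians(7.8);X=np.array([np.cos(y),np.sin(y),0]);Y=np.array([-X[1],X[0],0])
for a in(-.13,.13):
  for b in(-.048,.048): print(a,b,pj(np.array([.5345,.216,.006])+a*X+b*Y))
cv2.imwrite('pics/w3.png',im)
"
```

```text
t 7.325 pos [0.5722 0.2225 0.1984] yaw -172.36 q [-0.01  0.79 -0.69  1.7   0.63  0.88  0.73]
turn [-0.0017 -0.0014 -0.0028] then shift [-0.0016 -0.0013  0.0884] shift first [-0.0017 -0.0012  0.0884]
opener 25 [312.2 219.7]
opener 145 [312.8 -26. ]
opener 17 [312.2 236.2]
-0.13 -0.048 [256.7  10.1]
-0.13 0.048 [368.7   9.4]
0.13 -0.048 [265.3 288.3]
0.13 0.048 [362.  288.4]
```

View pics/w3.png

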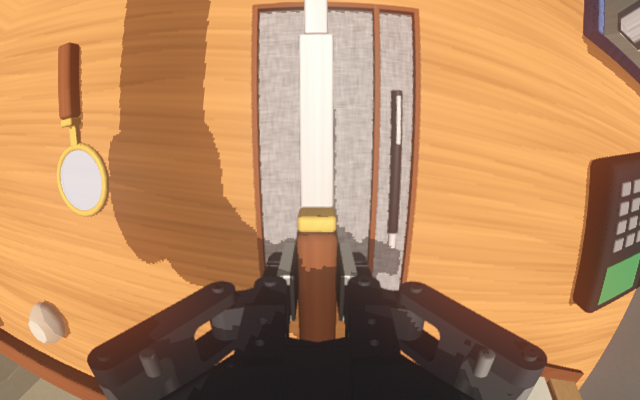

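The handle points to the guest's side and the opener is centred in the wide channel: walls at columns 259 and 374, opener at 317. I lower it gently.

>>> {"fn": "send_rows", "kwargs": {
  "plan": [
    [-0.0016,-0.0012,0.035,0,0,0],
    [0,0,0.035,0,0,0],
    [0,0,0.025,0,0,0],
    [0,0,0.008,0,0,0],
    [0,0,0,0,0,0]
  ]
}}

```text
t: 8.0
ee_pos: [0.5743, 0.2219, 0.0962]
ee_rot: [-0.212, 3.134, -0.003]
ft_force: [-0.8, -0.9, 0.0]
width: 0.0183
grasp_force: 59.0
```

>>> {"fn": "send_rows", "kwargs": {
  "plan": [
    [0,0,0.002,0,0,0],
    [0,0,0.001,0,0,0],
    [0,0,0,0,0,0]
  ]
}}

```text
t: 8.38
ee_pos: [0.5747, 0.2216, 0.0937]
ee_rot: [-0.212, 3.133, -0.002]
ft_force: [0.2, -0.3, -0.8]
width: 0.0186
grasp_force: 59.0
```

>>> {"fn": "send_rows", "kwargs": {
  "plan": [
    [0,0,0.002,0,0,0],
    [0,0,0.002,0,0,0],
    [0,0,0,0,0,0]
  ]
}}

```text
t: 8.75
ee_pos: [0.5743, 0.2215, 0.0889]
ee_rot: [0.213, -3.134, 0.003]
ft_force: [-0.7, -1.0, -1.2]
width: 0.0185
grasp_force: 59.0
```

>>> {"fn": "send_rows", "kwargs": {
  "plan": [
    [0,0,0.001,0,0,0],
    [0,0,0,0,0,0]
  ]
}}

```text
t: 9.0
ee_pos: [0.5744, 0.2216, 0.0881]
ee_rot: [-0.213, 3.134, -0.003]
ft_force: [0.8, -0.4, -0.8]
width: 0.0184
grasp_force: 59.0
```

>>> {"fn": "send_rows", "kwargs": {
  "plan": [
    [0,0,0.001,0,0,0],
    [0,0,0,0,0,0]
  ]
}}

```text
t: 9.25
ee_pos: [0.5744, 0.2216, 0.0871]
ee_rot: [-0.213, 3.134, -0.003]
ft_force: [0.1, -0.2, -0.3]
width: 0.0184
grasp_force: 59.0
```

>>> {"fn": "send_rows", "kwargs": {
  "plan": [
    [0,0,0.001,0,0,0],
    [0,0,0,0,0,0]
  ]
}}

```text
t: 9.5
ee_pos: [0.5744, 0.2216, 0.0869]
ee_rot: [-0.213, 3.134, -0.003]
ft_force: [-1.6, -1.4, 4.5]
width: 0.0182
grasp_force: 59.7
```

>>> {"fn": "send_rows", "kwargs": {
  "plan": [
    [0,0,0.001,0,0,0],
    [0,0,0,0,0,0]
  ]
}}

```text
t: 9.75
ee_pos: [0.5744, 0.2217, 0.0868]
ee_rot: [-0.213, 3.133, -0.004]
ft_force: [-2.9, -2.9, 12.2]
width: 0.0183
grasp_force: 60.6
```

Contact came at the predicted height. I ease off and release.

>>> {"fn": "send_rows", "kwargs": {
  "plan": [
    [0,0,-0.001,0,0,0],
    [0,0,0,0,0,0]
  ]
}}

```text
t: 10.0
ee_pos: [0.5745, 0.2217, 0.0869]
ee_rot: [-0.213, 3.134, -0.003]
ft_force: [-2.9, -1.6, 7.6]
width: 0.018
grasp_force: 60.0
```

>>> {"fn": "send_rows", "kwargs": {
  "plan": [
    [0,0,0,0,0,0],
    [0,0,0,0,0,0],
    [0,0,0,0,0,0],
    [0,0,0,0,0,0]
  ],
  "fingers": 0.042
}}

```text
t: 10.5
ee_pos: [0.5744, 0.2216, 0.086]
ee_rot: [-0.213, 3.134, -0.003]
ft_force: [-0.3, -0.7, 0.8]
width: 0.0419
grasp_force: 0.0
```

>>> {"fn": "send_rows", "kwargs": {
  "plan": [
    [0,0,-0.01,0,0,0],
    [0,0,-0.03,0,0,0],
    [0,0,-0.04,0,0,0],
    [0,0,-0.04,0,0,0],
    [0,0,-0.04,0,0,0]
  ]
}}

```text
t: 11.12
ee_pos: [0.5742, 0.2219, 0.2482]
ee_rot: [-0.213, 3.134, -0.002]
ft_force: [0.8, -0.1, 0.3]
width: 0.0418
grasp_force: 0.0
```

```bash
python3 -c "
from h import *
a=cv2.resize(get_image('top')[115:235,160:300,::-1],None,fx=2.5,fy=2.5);b=cv2.resize(get_image('wrist')[:,:,::-1],None,fx=.75,fy=.75)
o=np.zeros((600,480,3),np.uint8);o[:300,:350]=a;o[300:]=b;cv2.imwrite('pics/e.png',o);print(get_state()['width'])"
```

```text
0.04179868889542851
```

View pics/e.png

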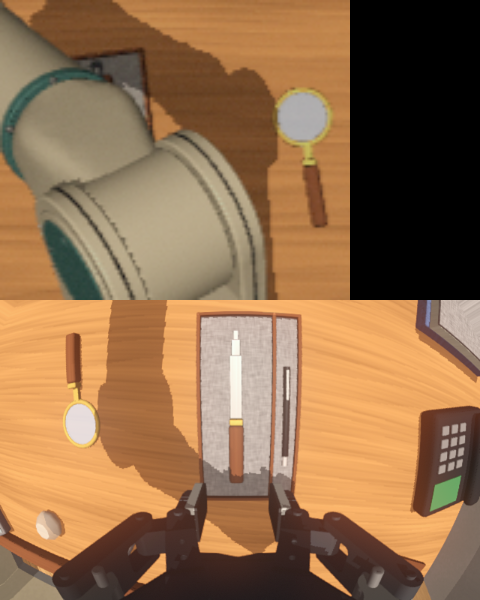

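The opener lies flat and centred in the wide channel: tip at (236,332) towards the robot, butt at (236,481) towards the guest's side. The reading glass has not moved.

```bash
python3 -c "
from rig import *
print(close_job())"
```

```text
the job is handed in; nothing more can be done
None
```

The letter opener now lies flat in the wide channel of the pen tray, handle towards the guest's side and blade towards the robot; it was set down, not dropped, the reading glass was left alone, and the job was handed in at about 11 s.

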